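# Tip the chopping board down onto the cleared red panel

### The arm

A 6-joint arm with a two-finger parallel gripper is mounted at the origin on the work surface. World frame = base frame: x ahead of the robot, y to its left, z up, the work surface at z = 0. Lengths are in m, angles in rad, forces in N, time in s.
With the tool pointing down it reaches from about 0.4 to 0.825 m from the base axis. Payload 7 kg.
Tool frame: the origin (TCP) lies at the very end of the fingers, on their centre line; the grasp point (between the pads) lies 19 mm behind it (tcp_to_grasp is the distance from the TCP to the grasp point, in m); x points along the fingers, z is the direction in which the jaws open and shut, and the axes are right-handed (so a half turn about x gives the same grasp; the last joint's range is limited). The gripper opens to 88 mm and grips with 3 to 60 N. Pads are 19 mm wide; open, the fingers measure 130 mm over their backs; the gripper's body (78 mm by 193 mm) begins 47 mm behind the grasp point.
Start: joints at [1.475, 0.359, 0.012, 0, -1.224, -0.288], TCP at [0.253, 0.626, 0.227] pointing down, gripper open.
Joint ranges: [-3.07, 3.07], [-1.43, 2.12], [-1.02, 1.25], [-3.03, 1.67], [-3.05, -0], [-3.03, 3.03]. Speed limits (rad/s): [2.39, 2.39, 3.01, 3.14, 3.14, 3.14].

### API

Orientations are given as [roll, pitch, yaw] about the fixed x, y, z axes, in that order (R = Rz(yaw) Ry(pitch) Rx(roll)).
In Python, from station import get_state, grab_frame, job_done, tcp_to_grasp gives the robot as it stands. The module is installed in compiled form; this text tells all that it offers.
- The arm moves only by the shell command python3 -m crank 'ROWS' [FORCE]. ROWS is JSON, a list of rows, each a list of 7 numbers: the shift along the tool's x, y, z in m, then the turn, a rotation vector about the tool's x, y, z in rad, then the opening, from 0 (shut) to 1 (fully open). In form: [[x, y, z, wx, wy, wz, fingers], ...]. A call has 1 to 10 rows; each row is the pose to reach, as a shift and turn from the pose commanded when the call began, along the tool's axes at that moment; what a row does not reach only later rows make up. A row lasts 1/8 s, in which the tool goes at most 62.5 mm and 10.7 degrees, less where a joint would pass 70% of its speed; a pose out of reach is approached as far as the arm can. A call with a gripper value outside its range is refused whole. The fingers move at their own pace and stop on an object; FORCE is the grip in N (left out, the last holds). Time passes only in rows, so rows that repeat a pose let the fingers close. It gives the time, the measured TCP pose, the force and the opening at its end, in the units of the state.
- get_state(): the state, without advancing time (a new reading comes with each control period).
- grab_frame(name): name is "side" or "top" or "wrist"; returns a dict with "pixels" (480x640x3 uint8, red, green, blue), "vfov" (degrees; the focal length in pixels is half the picture's height over the tangent of half this angle, whatever the lens; pixels are square), "cx", "cy" (the principal point, pixels), "k1" (the pictures are not rectified: a ray, as slopes to the right and down, at radius r is drawn at 1 + k1 r^2 times it, then the intrinsics apply), "extrinsics" (4x4, takes a point from world to camera coordinates). Camera axes: x right, y up, looking along -z (the intrinsics and any distortion apply to the point x, -y, -z); pixel columns grow to the right and rows downward; lengths in m; the calibration is good to about 2 mm. A picture is of the moment at which its call begins. There is no depth.
- job_done(): hands the job in, once; it reports no verdict.
The state is a dict: "t": time; "q": joint angles; "qd": joint speeds; "joint_efforts": joint torques, N m; "eef_pos": TCP position; "ee_rot": TCP orientation; "force": force on the tool from outside, world axes, zero at the start; "moment": the same for the moment, N m; "width": finger opening in m.
Only numpy, scipy, OpenCV 4.12 (cv2) and the standard library are available. Lean on these libraries where they do the work, as an engineer would, in place of code of your own. Each camera call takes 0.05 s, during which the arm holds its last target.

### The job

Make the red half of the kitchen mat ready for chopping: first push the small yellow tin along the mat until it is completely off the red panel, still upright, and only then push high on the face of the standing wooden board so that it tips over and comes to lie flat, entirely on the red panel. Everything is done by pushing with the fingers: do not lift or carry the tin or the board, and leave the tumbler on the blue panel and all other kitchen things undisturbed.

Things in the scene. Friction and masses are not known exactly. Their poses are not given: they have to be found in the camera images.
- mat: Dark grey rectangular mat fixed to the counter, 360 mm (its x) by 520 mm (its y), 2 mm thick. Origin at the centre of its underside, on the counter (z = 0); z up. It carries a red and a blue panel side by side along its y; which one is on which side varies.
- red_panel: Red panel let into the mat, flush with its surface (2 mm above the counter), 200 mm (its x) by 255 mm (its y), same axes as the mat. Origin at its centre. The centre lies 127.5 mm from the mat's centre along the mat's +y or -y, so the panel's inner edge runs along the mat's middle line.
- blue_panel: Blue panel, same size, on the other half of the mat. Origin at its centre.
- board: Light-wood chopping board, about 0.6 kg, loose, standing on end across the mat's middle line: 140 mm wide (its x, along the mat's x within 3 degrees), 34 mm thick (its y), 190 mm tall (its z). Origin: centre of its lower end. One broad face looks over each panel. Pushed near the top it tips over its lower edge at about 10 degrees of lean, falls by itself; the foot may slip forward 10 to 30 mm.
- board_center (a point): Centre of the board: 95 mm above its lower end when standing, 19 mm above the counter when it lies flat on the mat.
- corner_a (a point): Corner of the board at mid thickness: its lower end, -x side (-70, 0, 0 mm in the board's frame).
- corner_b (a point): Corner of the board at mid thickness: its lower end, +x side (70, 0, 0 mm).
- corner_c (a point): Corner of the board at mid thickness: its upper end, -x side (-70, 0, 190 mm).
- corner_d (a point): Corner of the board at mid thickness: its upper end, +x side (70, 0, 190 mm).
- tin: Low round yellow tin with steel rims, 66 mm across (67 mm over the rims), 40 mm tall, about 0.18 kg, loose, standing on the red panel within 35 mm of the panel's centre in x and in y. Origin at the centre of its underside. Low pushes slide it; the mat extends 80 mm beyond the panel on its +x and -x sides, free of things.
- tumbler: Dark wine-red drinking tumbler, 54 mm across at the foot, 68 mm at the rim, 120 mm tall, loose, standing on the blue panel, 110 to 145 mm from the middle line of the mat. Origin at the centre of its underside. Leave alone.
- soda_can: Blue can, 66 mm across, 120 mm tall, loose, to the left of the mat. Origin under its centre. Leave alone.
- soap: Clear soap bottle with blue label, 60 mm across, 170 mm tall, loose, to the right of the mat, nearer the robot. Origin under its centre. Leave alone.
- mill: Dark wood pepper mill, 56 mm across, 145 mm tall, loose, to the right of the mat. Origin under its centre. Leave alone.
- nut_jar: Amber glass jar, 100 mm across, 140 mm tall, loose, left of the mat. Origin under its centre. Leave alone.
- artichoke: Green artichoke, 105 mm across, 92 mm tall, loose, right of the mat. Origin under its centre. Leave alone.
Things that resemble listed ones, but are neither listed nor needed, are in the scene too. Of the things shaped like the tin, the yellow one is meant.

How it is judged:
On the way, in this order (a step that is already met when the one before it is completed fails the run):
1. the tin has been pushed completely off the red panel, upright, with the board still standing ((x of tin in the frame of red_panel above 0.13 m or x of tin in the frame of red_panel below -0.13 m or y of tin in the frame of red_panel above 0.1575 m or y of tin in the frame of red_panel below -0.1575 m) and angle between each of tin, board's own z axis and vertical below 0.1 rad and height (world z) of tin below 0.01 m), for 0.2 s.
2. the board lies flat, wholly on the red panel (angle between board's own z axis and vertical between 1.5 and 1.64 rad and height (world z) of board_center below 0.026 m and x of corner_a in the frame of red_panel between -0.102 and 0.102 m and y of corner_a in the frame of red_panel between -0.1295 and 0.1295 m and x of corner_b in the frame of red_panel between -0.102 and 0.102 m and y of corner_b in the frame of red_panel between -0.1295 and 0.1295 m and x of corner_c in the frame of red_panel between -0.102 and 0.102 m and y of corner_c in the frame of red_panel between -0.1295 and 0.1295 m and x of corner_d in the frame of red_panel between -0.102 and 0.102 m and y of corner_d in the frame of red_panel between -0.1295 and 0.1295 m), for 0.2 s.
At the end, for the whole second after the job is handed in: The board lies flat (within about 4 degrees) with all four of its corners on the red panel (2 mm of overhang allowed), at rest; the tin stands upright on mat or counter, wholly off the red panel (all of step 2 and (x of tin in the frame of red_panel above 0.13 m or x of tin in the frame of red_panel below -0.13 m or y of tin in the frame of red_panel above 0.1575 m or y of tin in the frame of red_panel below -0.1575 m) and angle between tin's own z axis and vertical below 0.1 rad and height (world z) of tin below 0.01 m and linear speed of each of board, tin below 0.02 m/s and angular speed of board below 0.1 rad/s); the robot touches nothing.
It fails at once if the board is lifted or carried (height (world z) of board above 0.06 m or height (world z) of board_center above 0.115 m).
It fails at once if the tin is lifted (height (world z) of tin above 0.015 m).
It fails at once if the tin is tipped over (angle between tin's own z axis and vertical above 0.4 rad).
It fails at once if a bystander is shifted by more than 15 mm or tipped (distance of any of tumbler, soda_can, soap, mill, nut_jar, artichoke from where it was at the start of the episode above 0.015 m or angle between any of tumbler, soda_can, soap, mill, nut_jar, artichoke's own z axis and vertical above 0.25 rad).
It also fails if it takes over 54 s, if anything falls off the work surface, if the arm or the gripper's body presses on something with over 40 N, if the wrist force passes 120 N, or if a joint passes its speed limit or range.

## Working session

There is one attempt and no reset: what is moved stays moved. The work goes in short steps, Python scripts to look and compute and a shell command to move; the robot and the scene stay as the last step left them, time stands still between calls to the robot, and variables do not carry over. Pictures are saved under pics/ and viewed, and the job is handed in when it is done.

```bash
mkdir -p pics
python3 - <<'E'
from station import *
import cv2,numpy as np
s=get_state();print({k:np.round(v,4).tolist() for k,v in s.items()},tcp_to_grasp)
for n in ["top","side","wrist"]:
    f=grab_frame(n);cv2.imwrite(f"pics/{n}0.png",f["pixels"][:,:,::-1]);np.save(f"pics/{n}0.npy",f,allow_pickle=True)
    print(n,f["vfov"],f["cx"],f["cy"],f["k1"],np.round(f["extrinsics"],3).tolist())
E
```

```text
{'t': 0.0, 'q': [1.4751, 0.3594, 0.0111, -0.0003, -1.2241, -0.2881], 'qd': [-0.0008, -0.0009, -0.0003, -0.0002, -0.0002, -0.0003], 'joint_efforts': [0.0021, -58.2705, 29.3065, 6.9973, 0.007, -0.0002], 'eef_pos': [0.2526, 0.6254, 0.2256], 'ee_rot': [0.1129, 1.5692, -1.8418], 'force': [0.72, 0.1281, 1.0663], 'moment': [0.0068, 0.0164, 0.0357], 'width': 0.0875} 0.0188
top 42.94905970922898 321.74430401406033 242.31458363840807 -0.00702970480094559 [[0.003, -1.0, -0.007, -0.023], [0.996, 0.002, 0.09, -0.541], [-0.09, -0.008, 0.996, -1.451], [0.0, 0.0, 0.0, 1.0]]
side 44.20286352938476 324.55287940821034 238.82850681102883 -0.1775557311403241 [[0.882, -0.471, -0.006, -0.441], [0.296, 0.544, 0.785, -0.267], [-0.367, -0.694, 0.619, -1.296], [0.0, 0.0, 0.0, 1.0]]
wrist 67.15826141637564 320.7163057425484 237.49470008403878 -0.05841254751093906 [[-0.374, -0.928, 0.002, 0.674], [0.899, -0.363, -0.244, 0.03], [0.227, -0.09, 0.97, -0.388], [0.0, 0.0, 0.0, 1.0]]
```

View pics/top0.png

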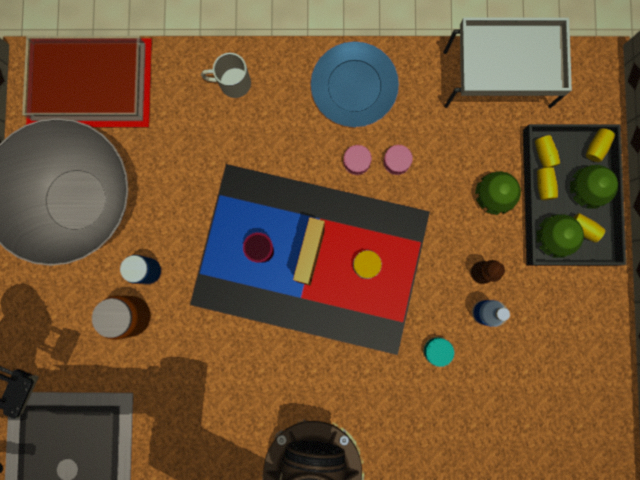

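View pics/side0.png

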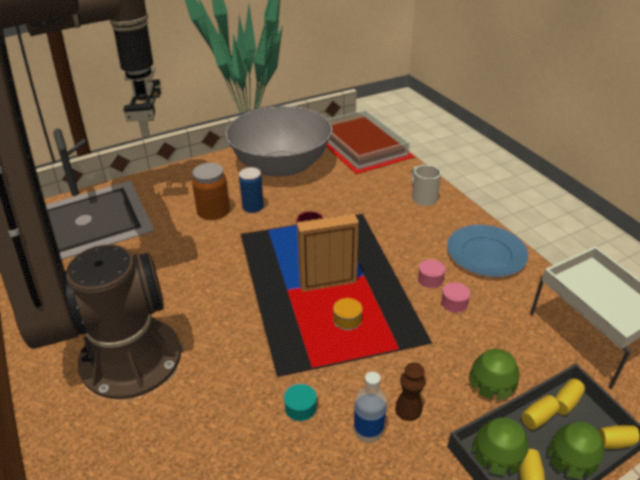

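View pics/wrist0.png

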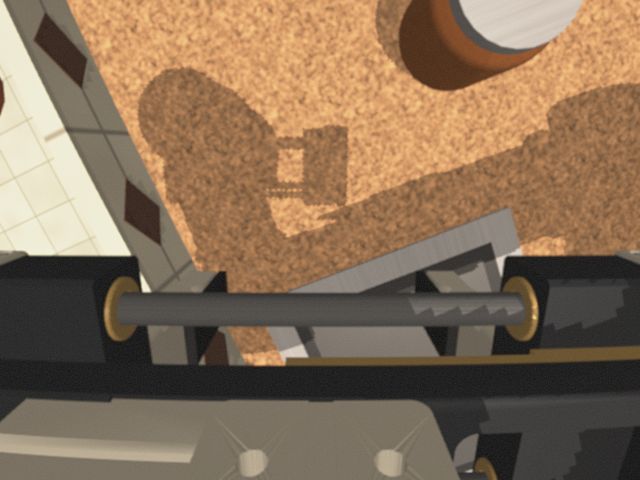

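The top view shows red on the right (toward world -y). The tin is at about (368,264), the board top at about (309,250) and the tumbler at (258,247). The two pink tins and the teal one are decoys. Next I'll measure these positions.

```bash
cat > h.py <<'E'
import numpy as np,cv2
from station import *
def cam(f):
    fl=240/np.tan(np.radians(f["vfov"])/2)
    return np.array([[fl,0,f["cx"]],[0,fl,f["cy"]],[0,0,1]]),np.array([f["k1"],0,0,0,0.])
def ray(f,uv):
    K,d=cam(f);E=np.array(f["extrinsics"])
    p=cv2.undistortPoints(np.array(uv,float).reshape(-1,1,2),K,d).reshape(-1,2)
    D=np.c_[p[:,0],-p[:,1],-np.ones(len(p))]@E[:3,:3]
    return -E[:3,:3].T@E[:3,3],D
def onz(f,uv,z):
    o,D=ray(f,uv);return o+D*((z-o[2])/D[:,2])[:,None]
def proj(f,P):
    K,d=cam(f);E=np.array(f["extrinsics"]);P=np.atleast_2d(P)
    c=P@E[:3,:3].T+E[:3,3];c=c*[1,-1,-1]
    return cv2.projectPoints(c.reshape(-1,1,3),np.zeros(3),np.zeros(3),K,d)[0].reshape(-1,2)
def big(m):
    cs,_=cv2.findContours(m.astype(np.uint8),cv2.RETR_EXTERNAL,cv2.CHAIN_APPROX_NONE)
    return max(cs,key=cv2.contourArea)
def hsv(f): return cv2.cvtColor(f["pixels"],cv2.COLOR_RGB2HSV)
def win(m,x0,x1,y0,y1):
    o=np.zeros_like(m);o[y0:y1,x0:x1]=m[y0:y1,x0:x1];return o
def mat(f):
    h=hsv(f);red=((h[...,0]<5)|(h[...,0]>175))&(h[...,1]>200)&(h[...,2]>150)
    dark=(h[...,2]<75)&(h[...,1]<80)
    blue=(h[...,0]>105)&(h[...,0]<130)&(h[...,1]>150)
    return red,blue,dark
E
python3 - <<'E'
from h import *
f=np.load("pics/top0.npy",allow_pickle=True).item();h=hsv(f)
red,blue,dark=mat(f)
W=(185,440,155,360)
m=win(red|blue|dark,*W)
m=cv2.morphologyEx(m.astype(np.uint8),cv2.MORPH_CLOSE,np.ones((5,5)))
c=big(m);r=cv2.minAreaRect(cv2.convexHull(c));b=cv2.boxPoints(r)
print("mat",b.tolist());B=onz(f,b,.002);print(B.round(4).tolist())
for n,mm in(("red",red),("blue",blue)):
    c=big(win(mm,*W));hull=cv2.convexHull(c);a=cv2.approxPolyDP(hull,5,True).reshape(-1,2);print(n,a.tolist(),onz(f,a,.002)[:,:2].round(4).tolist())
y=(h[...,0]>18)&(h[...,0]<32)&(h[...,1]>170)&(h[...,2]>120)
c=big(win(y,340,400,240,290));(u,v),r=cv2.minEnclosingCircle(c);M=cv2.moments(c);uv=[M['m10']/M['m00'],M['m01']/M['m00']]
print("tin",u,v,r,uv,onz(f,[u,v],.04))
bd=(h[...,0]>10)&(h[...,0]<28)&(h[...,1]>60)&(h[...,2]>110)
c=big(win(bd,285,330,205,290));r=cv2.minAreaRect(c);b=cv2.boxPoints(r);print("board",r,b.tolist(),onz(f,b,.192)[:,:2].round(4).tolist(),onz(f,[r[0]],.192))
tu=((h[...,0]>165)|(h[...,0]<5))&(h[...,2]<140)&(h[...,1]>80)
c=big(win(tu,235,285,220,275));(u,v),r=cv2.minEnclosingCircle(c);print("tumbler",u,v,r,onz(f,[u,v],.12))
g=f["pixels"][150:360,185:445,::-1];cv2.imwrite("pics/c0.png",cv2.resize(g,None,fx=2.8,fy=2.8))
E
```

```text
mat [[190.3449249267578, 304.765869140625], [223.88392639160156, 163.1566925048828], [430.03082275390625, 211.98095703125], [396.4918212890625, 353.59014892578125]]
[[0.3894, 0.2986, 0.002], [0.7402, 0.2228, 0.002], [0.6186, -0.2879, 0.002], [0.2737, -0.2025, 0.002]]
red [[325, 220], [419, 242], [402, 320], [302, 297]] [[0.5982, -0.0291], [0.5443, -0.2599], [0.3542, -0.2165], [0.4091, 0.0264]]
blue [[220, 195], [308, 216], [299, 296], [200, 273]] [[0.6601, 0.231], [0.6081, 0.0128], [0.4115, 0.0338], [0.4669, 0.2766]]
tin 367.0 264.0 13.601571083068848 [366.92138939670934, 263.95521023765997] [[ 0.48789748 -0.12961413  0.04      ]]
board ((308.45062255859375, 250.41563415527344), (16.007707595825195, 65.71221160888672), 14.676392555236816) [[292.3835144042969, 280.1718444824219], [309.0323181152344, 216.60369873046875], [324.5177307128906, 220.659423828125], [307.8689270019531, 284.2275695800781]] [[0.4447, 0.0396], [0.5813, 0.0048], [0.5726, -0.0286], [0.4362, 0.0066]] [[0.50838178 0.00566293 0.192     ]]
tumbler 257.90740966796875 247.79629516601562 15.079337120056152 [[0.51958869 0.12213445 0.12      ]]
```

View pics/c0.png

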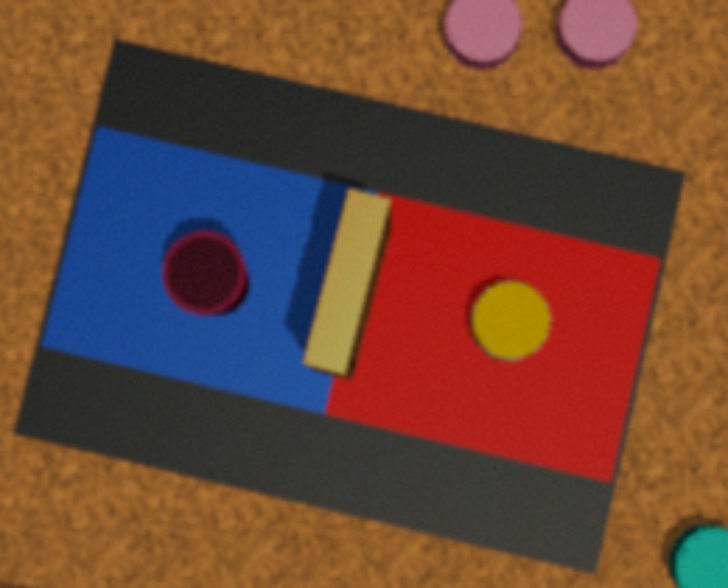

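```bash
cat >> h.py <<'E'
from scipy.spatial.transform import Rotation as Rt
YAW=np.radians(-13.1)
MX=np.array([np.cos(YAW),np.sin(YAW),0]);MY=np.array([-np.sin(YAW),np.cos(YAW),0])
C=np.array([.5055,.0078,0]);RED=C-.1275*MY
def plan(P,jaw):
    s=get_state();R0=Rt.from_euler('xyz',s["ee_rot"]).as_matrix()
    x=np.array([0,0,-1.]);z=np.array(jaw)/np.linalg.norm(jaw)
    if z@R0[:,2]<0 : z=-z; print("flip")
    R=np.c_[x,np.cross(z,x),z]
    print("tool axes",R0.round(3).tolist(),"turn",Rt.from_matrix(R0.T@R).as_rotvec().round(4),"deg",np.degrees(Rt.from_matrix(R0.T@R).magnitude()).round(1))
    for p in P: print(np.round(p,3),"shift",(R0.T@(np.array(p)-s["eef_pos"])).round(4))
def redf(p): d=np.array(p)[:2]-RED[:2]; return d@MX[:2],d@MY[:2]
E
python3 - <<'E'
from h import *
tin=np.array([.488,-.1296,0]);print("tin red",redf(tin),"board",redf([.5084,.0057]),redf([.5196,.1221]))
f=np.load("pics/top0.npy",allow_pickle=True).item()
print("pink,pink,teal",onz(f,[[357,159],[398,159],[439,352]],.04).round(3).tolist())
print("can,jar",onz(f,[[134,269],[113,319]],.12).round(3).tolist())
s=tin-.075*MX
plan([[.45,.35,.24],[s[0],s[1],.2],[s[0],s[1],.01]],MY)
E
```

```text
tin red (np.float64(0.014097310214440537), np.float64(-0.010290695784286633)) board (np.float64(0.003300498050726682), np.float64(0.1261119392602809)) (np.float64(-0.012173183301397869), np.float64(0.24202123649485527))
pink,pink,teal [[0.742, -0.106, 0.04], [0.742, -0.206, 0.04], [0.281, -0.298, 0.04]]
can,jar [[0.471, 0.402, 0.12], [0.359, 0.446, 0.12]]
flip
tool axes [[-0.0, 0.927, -0.374], [-0.001, -0.374, -0.927], [-1.0, 0.0, 0.001]] turn [-1.551e-01  1.300e-03 -1.000e-04] deg 8.9
[0.45 0.35 0.24] shift [-0.0139  0.2862  0.1816]
[ 0.415 -0.113  0.2  ] shift [0.0267 0.4269 0.6236]
[ 0.415 -0.113  0.01 ] shift [0.2167 0.4269 0.6234]
```

```bash
python3 -m crank '[[-0.014,0.05,0.03,-0.03,0,0,0.42],[-0.014,0.1,0.06,-0.06,0,0,0.42],[-0.014,0.15,0.09,-0.09,0,0,0.42],[-0.014,0.2,0.12,-0.12,0,0,0.42],[-0.014,0.245,0.155,-0.155,0.001,0,0.42],[-0.014,0.286,0.19,-0.155,0.001,0,0.42],[-0.014,0.305,0.245,-0.155,0.001,0,0.42],[-0.014,0.32,0.305,-0.155,0.001,0,0.42],[-0.014,0.34,0.36,-0.155,0.001,0,0.42],[-0.014,0.36,0.415,-0.155,0.001,0,0.42]]'
python3 - <<'E'
from h import *
tin=np.array([.488,-.1296,0]);s=tin-.075*MX
plan([[s[0],s[1],.2],[s[0],s[1],.01]],MY);print(get_state()["q"])
E
```

```text
t: 1.4
eef_pos: [0.4306, 0.1044, 0.2407]
ee_rot: [2.891, 1.569, 1.092]
force: [1.3, -1.9, 0.2]
width: 0.0369
flip
tool axes [[0.001, 0.974, -0.226], [0.001, -0.226, -0.974], [-1.0, 0.0, -0.001]] turn [ 0.0004 -0.0013 -0.0003] deg 0.1
[ 0.415 -0.113  0.2  ] shift [0.0404 0.0339 0.215 ]
[ 0.415 -0.113  0.01 ] shift [0.2304 0.0338 0.2152]
[ 6.85103864e-01 -4.61515134e-02 -4.47138360e-01 -5.90722790e-04
 -1.16854767e+00  6.57647257e-01]
```

```bash
python3 -m crank '[[0,0.01,0.055,0,0,0,0.42],[0,0.02,0.11,0,0,0,0.42],[0,0.028,0.165,0,0,0,0.42],[0.01,0.034,0.215,0,0,0,0.42],[0.06,0.034,0.215,0,0,0,0.42],[0.115,0.034,0.215,0,0,0,0.42],[0.16,0.034,0.215,0,0,0,0.42],[0.18,0.034,0.215,0,0,0,0.42],[0.18,0.034,0.215,0,0,0,0.42]]'
python3 - <<'E'
from h import *
tin=np.array([.488,-.1296,0]);s=tin-.075*MX
plan([[s[0],s[1],.01]],MY)
for n in["side","top"]:
    f=grab_frame(n);cv2.imwrite(f"pics/{n}1.png",f["pixels"][150:400,180:500,::-1].repeat(2,0).repeat(2,1))
E
```

```text
t: 2.52
eef_pos: [0.4143, -0.1109, 0.0591]
ee_rot: [-1.419, 1.567, 3.064]
force: [-0.0, -0.1, 0.5]
width: 0.0369
flip
tool axes [[-0.004, 0.974, -0.227], [0.0, -0.227, -0.974], [-1.0, -0.003, 0.001]] turn [-0.0004  0.0005  0.0035] deg 0.2
[ 0.415 -0.113  0.01 ] shift [0.0491 0.0012 0.0014]
```

View pics/side1.png

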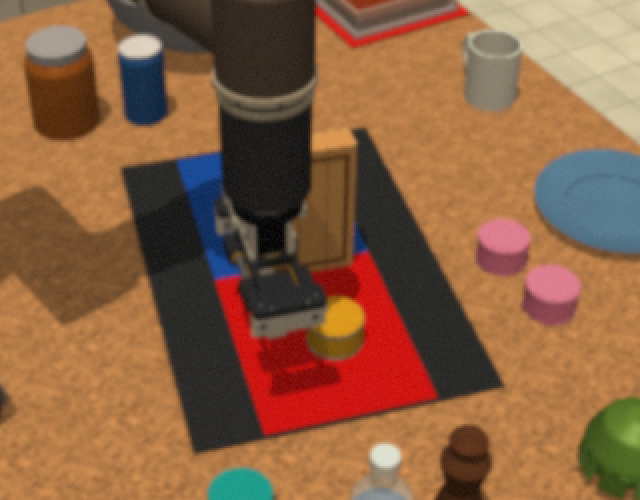

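```bash
python3 -m crank '[[0.025,0,0.001,0,0,0,0.42],[0.049,0,0.001,0,0,0,0.42],[0.049,0.01,0.001,0,0,0,0.42],[0.049,0.02,0.001,0,0,0,0.42],[0.049,0.03,0.001,0,0,0,0.42],[0.049,0.038,0.001,0,0,0,0.42],[0.049,0.046,0.001,0,0,0,0.42],[0.049,0.054,0.001,0,0,0,0.42],[0.049,0.062,0.001,0,0,0,0.42],[0.049,0.07,0.001,0,0,0,0.42]]'
python3 - <<'E'
from h import *
print(redf(get_state()["eef_pos"]))
f=grab_frame("side");cv2.imwrite("pics/side2.png",f["pixels"][150:400,180:500,::-1].repeat(2,0).repeat(2,1))
E
```

```text
t: 3.88
eef_pos: [0.4839, -0.1276, 0.0113]
ee_rot: [-2.912, 1.57, 1.571]
force: [-2.2, 0.4, 2.5]
width: 0.0367
(np.float64(0.009645458121379952), np.float64(-0.009300762197604224))
```

View pics/side2.png

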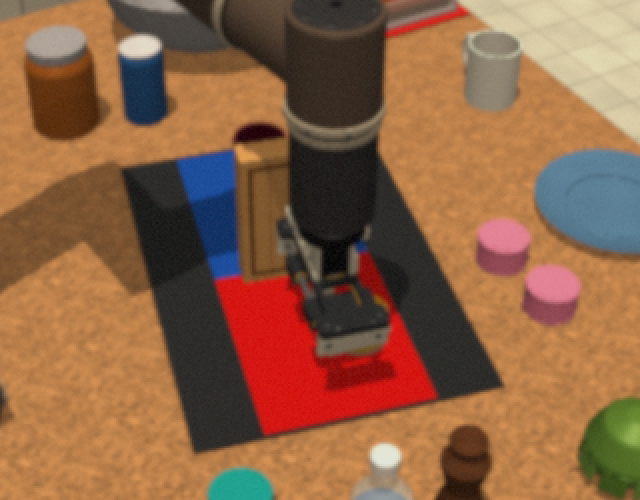

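The tin is tucked behind the fingers and sliding with a force of about 2 N, and the board is still standing. I'll keep pushing.

```bash
python3 -m crank '[[0,0.01,0,0,0,0,0.42],[0,0.02,0,0,0,0,0.42],[0,0.03,0,0,0,0,0.42],[0,0.04,0,0,0,0,0.42],[0,0.05,0,0,0,0,0.42],[0,0.06,0,0,0,0,0.42],[0,0.07,0,0,0,0,0.42],[0,0.08,0,0,0,0,0.42],[0,0.09,0,0,0,0,0.42],[0,0.096,0,0,0,0,0.42]]' && python3 -m crank '[[0,0.005,0,0,0,0,0.42],[0,0.005,0,0,0,0,0.42],[0,-0.005,0,0,0,0,0.42],[0,-0.02,0,0,0,0,0.42],[0,-0.05,0,0,0,0,0.42],[-0.04,-0.06,0,0,0,0,0.42],[-0.1,-0.06,0,0,0,0,0.42],[-0.16,-0.06,0,0,0,0,0.42],[-0.2,-0.06,0,0,0,0,0.42],[-0.23,-0.06,0,0,0,0,0.42]]'
python3 - <<'E'
from h import *
print(get_state()["eef_pos"],redf(get_state()["eef_pos"]))
for n in["side","top"]:
    f=grab_frame(n);cv2.imwrite(f"pics/{n}3.png",f["pixels"][150:400,180:500,::-1].repeat(2,0).repeat(2,1));np.save(f"pics/{n}3.npy",f,allow_pickle=True)
E
```

```text
t: 5.18
eef_pos: [0.5777, -0.1494, 0.0113]
ee_rot: [2.981, 1.57, 1.181]
force: [-1.9, 0.3, -0.4]
width: 0.0367
t: 6.42
eef_pos: [0.5177, -0.1356, 0.2436]
ee_rot: [2.216, 1.568, 0.417]
force: [-0.2, 0.1, -0.0]
width: 0.0366
[ 0.51765689 -0.13561386  0.24364552] (np.float64(0.04434546171734047), np.float64(-0.009426276132352506))
```

View pics/side3.png

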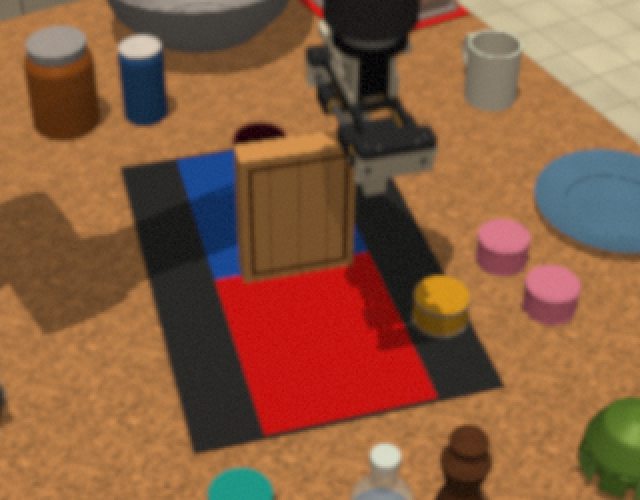

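View pics/top3.png

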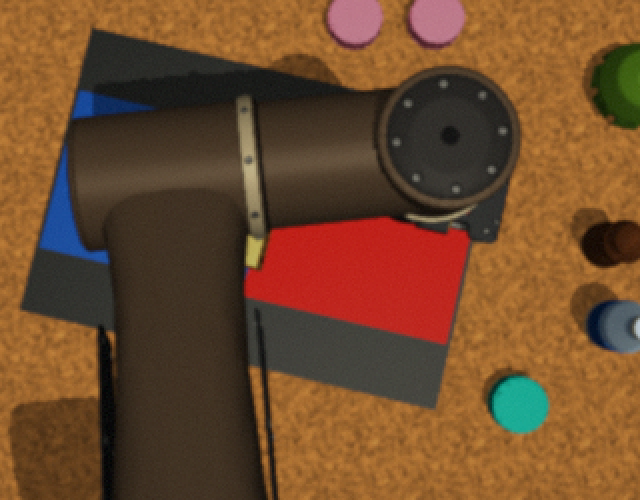

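Run:
```python
from h import *
print("TCP at end",redf([.5777,-.1494]),"expected tin +.036+.005")
f=np.load("pics/side3.npy",allow_pickle=True).item();h=hsv(f)
y=(h[...,0]>15)&(h[...,0]<32)&(h[...,1]>170)&(h[...,2]>80)
m=win(y,380,425,280,325);c=big(m);x,yy,w,hh=cv2.boundingRect(c);print(x,yy,w,hh)
# silhouette extents: centre ray of body at mid height
print("mid",redf(onz(f,[x+w/2,yy+hh/2],.021)[0]))
y2=m&(h[...,2]>150);c=big(y2);e=cv2.fitEllipse(cv2.convexHull(c));print(e,redf(onz(f,e[0],.04)[0]))
for xx in(.13,.14,.147):
  print(xx,[proj(f,(RED+xx*MX-.01*MY+[0,0,z])).round(1).tolist() for z in(.002,.042)])
```

```text
TCP at end (np.float64(0.10595065036662121), np.float64(-0.009244797659325971)) expected tin +.036+.005
387 287 28 30
mid (np.float64(0.1521646061586982), np.float64(-0.004796654192013562))
((402.4248046875, 296.5335388183594), (18.75811767578125, 24.820262908935547), 107.48564910888672) (np.float64(0.1536555964676821), np.float64(-0.006213696663686714))
0.13 [[[392.5, 310.9]], [[393.7, 298.9]]]
0.14 [[[396.4, 310.1]], [[397.6, 298.1]]]
0.147 [[[399.1, 309.5]], [[400.4, 297.5]]]
```

The tin stands upright on the grey strip at x≈0.15 m in the panel frame, and more than 0.13 is needed. The board is still standing. Next is the position above the gap on the blue side.

Run:
```python
from h import *
a=np.radians(-14.3);bx=np.array([np.cos(a),np.sin(a),0]);n=np.array([-np.sin(a),np.cos(a),0])
b=np.array([.5084,.0057,0])
print(get_state()["q"])
P=[b+n*.047+[0,0,.25],b+n*.047+[0,0,.168]]
plan(P,bx)
```

```text
[ 1.09559957e-01  1.14251978e-01 -2.68753731e-01 -8.54043207e-05
 -1.18080346e+00  1.23306344e+00]
tool axes [[0.007, 0.974, -0.226], [0.001, -0.226, -0.974], [-1.0, 0.007, -0.002]] turn [-1.5494  0.0032 -0.007 ] deg 88.8
[0.52  0.051 0.25 ] shift [-0.0047 -0.0415 -0.1824]
[0.52  0.051 0.168] shift [ 0.0773 -0.042  -0.1822]
```

```bash
python3 -m crank '[[-0.008,0,-0.01,-0.17,0,0,0.68],[-0.008,-0.005,-0.03,-0.34,0,0,0.68],[-0.008,-0.01,-0.05,-0.51,0,0,0.68],[-0.008,-0.015,-0.075,-0.68,0,0,0.68],[-0.008,-0.02,-0.1,-0.85,0,0,0.68],[-0.008,-0.025,-0.125,-1.02,0,0,0.68],[-0.008,-0.03,-0.15,-1.19,0,0,0.68],[-0.008,-0.036,-0.17,-1.36,0,0,0.68],[-0.008,-0.042,-0.182,-1.53,0,0,0.68],[-0.008,-0.042,-0.182,-1.549,0.003,-0.007,0.68]]'
python3 - <<'E'
from h import *
a=np.radians(-14.3);bx=np.array([np.cos(a),np.sin(a),0]);n=np.array([-np.sin(a),np.cos(a),0])
b=np.array([.5084,.0057,0])
print(get_state()["q"])
plan([b+n*.047+[0,0,.168],b+n*.0+[0,0,.168]],bx)
E
```

```text
t: 7.78
eef_pos: [0.5176, 0.0514, 0.2489]
ee_rot: [-2.885, 1.563, -3.133]
force: [0.2, -0.3, 0.7]
width: 0.0596
[ 0.47394585  0.09252723 -0.28353448 -0.00362532 -1.20146894  2.42051673]
tool axes [[-0.008, 0.246, 0.969], [-0.0, 0.969, -0.246], [-1.0, -0.002, -0.007]] turn [ 0.0011 -0.0073  0.0019] deg 0.4
[0.52  0.051 0.168] shift [0.0809 0.0006 0.003 ]
[0.508 0.006 0.168] shift [ 0.081  -0.0464  0.0029]
```

```bash
python3 -m crank '[[0.025,0,0.003,0,0,0,0.68],[0.055,0,0.003,0,0,0,0.68],[0.081,0,0.003,0,0,0,0.68],[0.081,0,0.003,0,0,0,0.68],[0.081,0,0.003,0,0,0,0.68]]'
python3 - <<'E'
from h import *
f=grab_frame("side");cv2.imwrite("pics/side4.png",f["pixels"][100:350,180:500,::-1].repeat(2,0).repeat(2,1))
f=grab_frame("wrist");cv2.imwrite("pics/wrist4.png",f["pixels"][:,:,::-1])
E
```

```text
t: 8.4
eef_pos: [0.5216, 0.0499, 0.1694]
ee_rot: [-2.877, 1.565, -3.129]
force: [0.5, 0.6, -0.2]
width: 0.0596
```

View pics/side4.png

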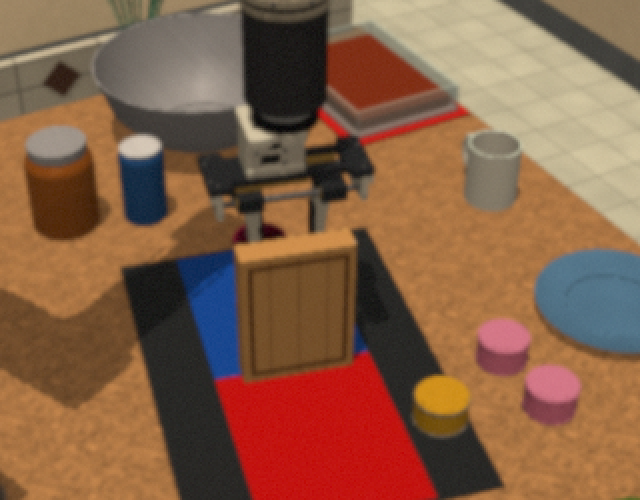

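View pics/wrist4.png

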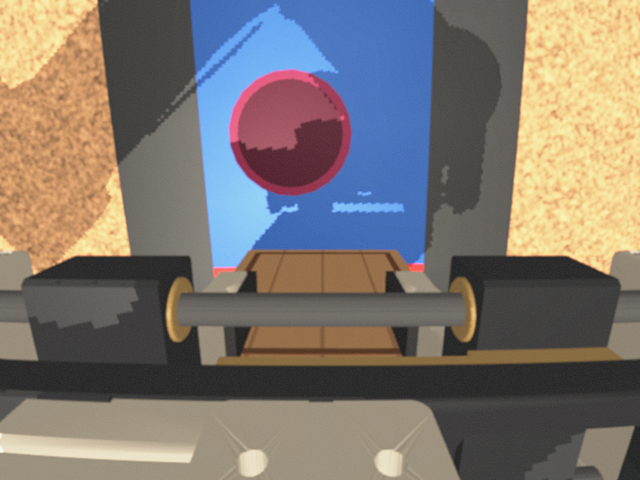

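The fingers are behind the top of the board on the blue side, clear of the tumbler. I'll push slowly toward the red panel.

```bash
python3 -m crank '[[0,-0.006,0,0,0,0,0.68],[0,-0.012,0,0,0,0,0.68],[0,-0.016,0,0,0,0,0.68],[0,-0.02,0,0,0,0,0.68],[0,-0.024,0,0,0,0,0.68],[0,-0.028,0,0,0,0,0.68],[0,-0.032,0,0,0,0,0.68],[0,-0.036,0,0,0,0,0.68]]'
python3 - <<'E'
from h import *
f=grab_frame("side");cv2.imwrite("pics/side5.png",f["pixels"][100:350,180:500,::-1].repeat(2,0).repeat(2,1))
E
```

```text
t: 9.5
eef_pos: [0.5122, 0.015, 0.1685]
ee_rot: [-2.879, 1.564, -3.129]
force: [-0.4, 0.3, -0.2]
width: 0.0598
```

View pics/side5.png

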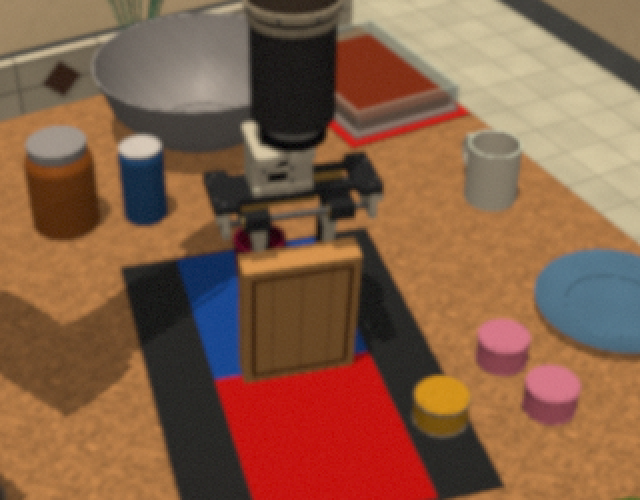

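The board is leaning cleanly and its foot hasn't moved. I'll push on past the tipping point.

```bash
python3 -m crank '[[0,-0.005,0,0,0,0,0.68],[0,-0.01,0,0,0,0,0.68],[0,-0.015,0,0,0,0,0.68],[0,-0.02,0,0,0,0,0.68],[0,-0.025,0,0,0,0,0.68],[0,-0.028,0,0,0,0,0.68],[0,-0.028,0,0,0,0,0.68],[0,-0.028,0,0,0,0,0.68],[0,-0.028,0,0,0,0,0.68]]'
python3 - <<'E'
from h import *
f=grab_frame("side");cv2.imwrite("pics/side6.png",f["pixels"][100:350,180:500,::-1].repeat(2,0).repeat(2,1))
E
```

```text
t: 10.68
eef_pos: [0.5054, -0.0117, 0.1686]
ee_rot: [-2.887, 1.564, -3.138]
force: [0.2, -0.4, 0.7]
width: 0.0596
```

View pics/side6.png

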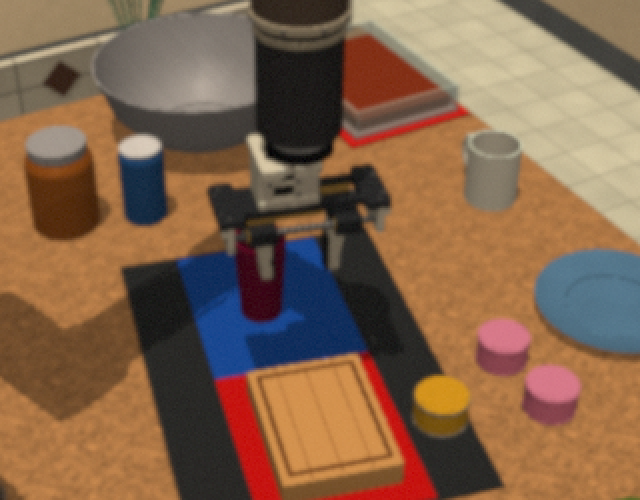

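```bash
python3 -m crank '[[-0.05,0,0,0,0,0,0.68],[-0.1,0.02,0,0,0,0,0.68],[-0.11,0.08,0,0,0,0,0.68],[-0.11,0.14,0,0,0,0,0.68],[-0.11,0.2,0,0,0,0,0.68],[-0.11,0.26,0,0,0,0,0.68],[-0.11,0.32,0,0,0,0,0.68],[-0.11,0.32,0,0,0,0,0.68]]'
python3 - <<'E'
from h import *
for n in["side","top"]:
    f=grab_frame(n);cv2.imwrite(f"pics/{n}7.png",f["pixels"][150:400,180:500,::-1].repeat(2,0).repeat(2,1));np.save(f"pics/{n}7.npy",f,allow_pickle=True)
E
```

```text
t: 11.72
eef_pos: [0.5856, 0.3019, 0.276]
ee_rot: [-2.727, 1.562, -2.975]
force: [-0.8, -0.5, 0.3]
width: 0.0595
```

View pics/top7.png

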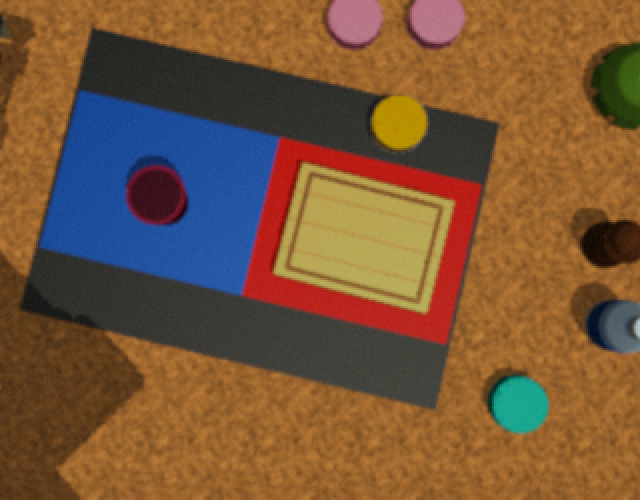

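View pics/side7.png

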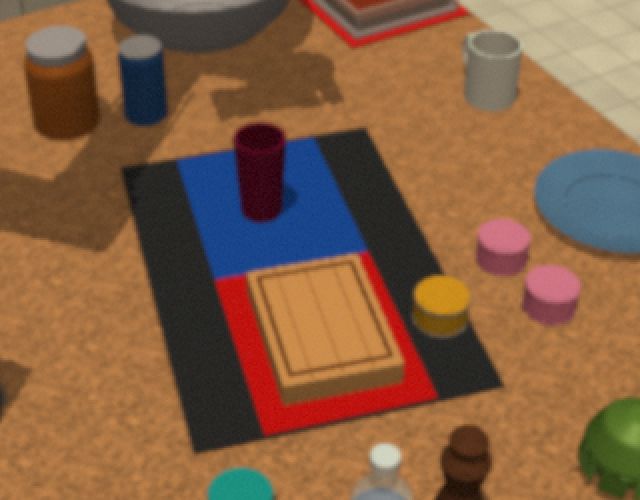

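The top view, scaled 2x, shows the board inside the red panel with red on all sides, its corners at about (302,163), (455,200), (430,313) and (274,275). The tin is on the grey strip at (400,123). I'll take one last set of numbers.

Run:
```python
from h import *
f=np.load("pics/top7.npy",allow_pickle=True).item();h=hsv(f)
bd=(h[...,0]>10)&(h[...,0]<32)&(h[...,1]>60)&(h[...,2]>130)
c=big(win(bd,312,412,228,312));b=cv2.boxPoints(cv2.minAreaRect(c))
print("board corners",[np.round(redf(p),4).tolist() for p in onz(f,b,.036)])
y=(h[...,0]>18)&(h[...,0]<32)&(h[...,1]>170)&(h[...,2]>120)
c=big(win(y,360,400,190,227));e=cv2.minEnclosingCircle(c);print("tin",e,redf(onz(f,e[0],.04)[0]))
tu=((h[...,0]>165)|(h[...,0]<5))&(h[...,2]<140)&(h[...,1]>80)
c=big(win(tu,235,285,220,275));(u,v),r=cv2.minEnclosingCircle(c);print("tumbler",u,v,onz(f,[u,v],.12))
job_done()
```

```text
board corners [[-0.0671, 0.0968], [0.0742, 0.094], [0.0699, -0.0977], [-0.0708, -0.0934]]
tin ((379.453125, 210.390625), 13.8287992477417) (np.float64(0.14652505844267988), np.float64(-0.010699980739926021))
tumbler 257.9088134765625 247.79458618164062 [[0.51959258 0.12213132 0.12      ]]
the job is handed in; nothing more can be done
```

The job is done and handed in after about 12 s of robot time; no verdict was reported.

I pushed the tin off the red panel along the mat's +x with the part-open fingers. I then pushed high on the board's blue-side face until it tipped over onto the red panel.

| Item | Last measurement (panel frame unless noted) | Needed |
|---|---|---|
| Board corners | x within ±0.075 m, y within ±0.098 m | x within ±0.102 m, y within ±0.1295 m |
| Tin | x ≈ 0.147 m from the top view, upright on the grey strip | x above 0.13 m |
| Tumbler | under 0.1 mm from where it started | under 15 mm |

- **Tin position:** an earlier side view put it at about 0.152–0.154 m, roughly 6 mm off the top view. Both readings clear the limit.
- **Other kitchen things:** I did not measure these again. They looked undisturbed where the last pictures showed them.
- **Robot:** the gripper was clear of everything at hand-in, and no check failed.

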